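Take the left-hand hand nut off the flat-lap grinder

TASK

The diamond disc of the flat-lap grinder is to be changed. Its brass hand nut has a left-hand thread (that is what the engraved groove round its rim says), so unscrew it by turning it clockwise seen from above, letting it climb and never forcing the thread, until the engraved red line on the nut meets the red line on the spindle end, where the thread runs out. Then lift it straight off and set it down gently in the blue parts tray, flat on its base with the line upwards, leaving the tumbler, the grit jar and the paperweight where they stand.

Things in the scene. Friction and masses are not known exactly. Their poses are not given: they have to be found in the camera images.
- nut_center (a point): Brass hand nut, knurled, 58 mm diameter, 42 mm high, 0.3 kg, 32 mm bore in which the spindle end is seen; a black groove engraved round its rim marks a left-hand thread. Point on its axis, 21 mm above its base. x axis along the red line on its top face, z up. Hold it anywhere round its rim: the space round it is free down to the disc, 3 to 4 mm below its base at the start.
- nut: The same brass nut; the origin is the centre of its base. At the start it is tight on a spring washer that pushes it up with 5 to 7 N, fading over the first 3 mm of its rise. It stays put when let go. It has about 1 mm of play along and 0.4 mm across the spindle, so a hand that is off-centre or does not rise with it loads the thread. Turned anticlockwise it only tightens and soon jams.
- nut_mark (a point): Point of the engraved red line on the nut's top face, 24 mm from the nut's axis. At the start it lies 190 to 220 degrees anticlockwise (seen from above) of the spindle's line: turned clockwise by that much, the lines meet, the thread has run out and the nut lifts off freely (it comes free 5 to 10 degrees earlier). Until then the thread holds it down.
- spindle (a point): End of the fixed, locked, upright spindle, 30 mm diameter over its thread; point on its axis at its top, 144 mm above the bench and 39 mm above the disc. x axis along the engraved red line on its end face. Its coarse double-start left-hand thread makes the nut climb as it is turned clockwise (seen from above), and the hand must be let rise with it. After the run-out the nut must rise another 30 mm to come clear.
- spindle_mark (a point): Point in the direction of the red line on the spindle's end, 24 mm from the spindle's axis, at the height of its top: the nut's red line lies over it when the lines meet.
- lap: Bench flat-lap grinder, green, 310 x 250 mm, fixed; origin under the spindle's axis at bench height, x axis along the spindle's red line, towards the motor cover. Disc 200 mm across, face 105 mm above the bench; splash pan 236 mm across, rim at 108 mm; motor cover to 114 mm high from x = 117 mm on; copper drip pipe to 195 mm high at x = 165 to 200, y = 30 to 75 mm.
- tray_in (a point): Blue open parts tray, 160 x 160 mm outside, walls 4 mm thick and 22 mm high, fixed on the bench, to the left or right of the grinder; point at the centre of its inner floor, 4 mm above the bench; x and y along its sides.
- tumbler_center (a point): Green glass tumbler, 72 mm in diameter, 100 mm high, standing on the grinder's other side; point half-way up on its axis.
- grit_center (a point): White jar of grinding grit with a red cap, 60 mm in diameter, 85 mm high; point half-way up on its axis.
- paperweight_center (a point): Amber glass paperweight, 74 mm in diameter, 54 mm high; point half-way up on its axis.
Mind the look-alikes: they are no part of the job. Of the things like the nut, leave any that is green; of the rest the larger one is meant.

How it is judged:
By the outcome, as a careful person would: the job done as asked, in the order asked, and still so for the second after the job is handed in, with the robot touching nothing.
It also fails if it takes over 72 s, if anything falls off the work surface, if the arm or the gripper's body presses on something with over 40 N, if the wrist force passes 120 N, or if a joint passes its speed limit or range.

ROBOT

A 7-joint arm with a two-finger parallel gripper is mounted at the origin on the work surface. World frame = base frame: x ahead of the robot, y to its left, z up, the work surface at z = 0. Lengths are in m, angles in rad, forces in N, time in s.
With the tool pointing down it reaches from about 0.4 to 0.85 m from the base axis. Payload 6.9 kg.
Tool frame: the origin (TCP) lies midway between the tips of the shut fingers; the grasp point (between the pads) lies behind it (ctrl.pinch_z is the z of the grasp point in the tool frame, in m); z points along the fingers, y is the direction in which the jaws open and shut (so a half turn about z gives the same grasp; the last joint's range is limited). The gripper opens to 85 mm and grips with 20 to 120 N. Pads are 22 mm wide; open, the fingers measure 114 mm over their backs; the gripper's body (76 mm by 85 mm) begins 54 mm behind the grasp point. The pads swing forward as they close: fully open they stand 13 mm farther back than shut.
Start: joints at [1.306, 0.507, -0.238, 1.5, 0.126, 1.149, -0.155], TCP at [0.226, -0.583, 0.231] pointing down, gripper open.
Joint ranges: [-3.08, 3.08], [-0.24, 2.05], [-1.43, 1.35], [0, 2.5], [-1.52, 4.66], [0.17, 1.96], [-2.89, 2.89]. Speed limits (rad/s): [2.39, 2.39, 3.14, 3.14, 3.14, 3.14, 3.14].

INTERFACE

Orientations are given as a unit quaternion [w, x, y, z].
In Python, from station import ctrl, get_state, vision, ticket, models gives the robot as it stands. Calls block until the motion is done:
- ctrl.movep(position, orientation): joint-space move of the TCP to a pose.
- ctrl.movel(position, frame=None, max_speed=0.15): straight line of the TCP; frame=None keeps the orientation; max_speed is the mean speed in m/s.
- ctrl.set_joints(angles): joint-space move.
- ctrl.ungrasp() and ctrl.close_gripper(force=None): open the fingers fully, or close them until they stop; force is the grip in N (None keeps the last).
- ctrl.pause(seconds).
- ctrl.ik(position, orientation): joint angles nearest the present ones, or None.
- get_state(): the state.
- vision.grab_frame(name): name is "side" or "top" or "wrist"; returns (picture, depth): 480x640x3 uint8, blue, green, red; 480x640 float32, m along the optical axis (not along the pixel's ray), 0 where there is no reading.
- vision.camera_info(name): a dict with "mtx" (3x3 intrinsics, pixels), "R" (3x3) and "t" (3): a world point X has camera coordinates R X + t; the wrist camera has in their place "hand_eye" (4x4, takes a point from camera to tool coordinates, whose origin is the TCP and whose axes are the flange's). Camera axes: x right, y down, z forward; pixel columns grow to the right and rows downward; lengths in m; the calibration is good to about 2 mm. A picture is of the moment at which its call begins: read the wrist's pose just before it. camera_info takes no time and is no camera call.
A pose or a line that the arm cannot do raises ctrl.Unreachable and nothing moves.
- ticket.close_job(): hands the job in, once; it reports no verdict.
Trained networks look in the newest picture that a camera, given by its name, has taken for a name from the list of things; names that differ only in an ending like _2 or _b are one class to them, and where a whole thing is asked for, a point or a joint stands for the part that bears it (a point fixed in the world has none). Each returns a list of dicts, best first, with "p" (0 to 1); they miss things now and then, are a little off and sometimes report something else, mostly with a low value. They report only what shows in the picture. A call takes as long as a camera call. They do not tell look-alikes from the thing itself.
- models.recognise(camera, target): "point" ([column, row] in pixels, amid what is visible of it).
- models.masks_of(camera, target): "mask" (480x640 bool, what is visible of it) and "point" ([column, row] in pixels, amid what is visible of it).
The state is a dict: "time": time; "qpos": joint angles; "qd": joint speeds; "tau": joint torques, N m; "tcp_pos": TCP position; "eef_rot": TCP orientation; "contact_force": force on the tool from outside, world axes, zero at the start; "wrist_torque": the same for the moment, N m; "width": finger opening in m.
Only numpy, scipy, OpenCV 4.12 (cv2) and the standard library are available. Lean on these libraries where they do the work, as an engineer would, in place of code of your own. Each camera call takes 0.05 s, during which the arm holds its last target. There are 200 camera calls.

## Working session

There is one attempt and no reset: what is moved stays moved. The work goes in short steps, each a Python script; the robot and the scene stay as the last script left them, time stands still between calls to the robot, and variables do not carry over. Pictures are saved under pics/ and viewed, about 8 in all and at most 12, crops included, and the job is handed in when it is done.

```bash
ls; mkdir -p pics
cat > h.py <<'E'
import numpy as np, cv2
from station import ctrl, get_state, vision, ticket, models
from scipy.spatial.transform import Rotation as Ro
def cam(name):
    s=get_state(); c=vision.camera_info(name); K=np.array(c["mtx"])
    if name=="wrist":
        q=s["eef_rot"]; T=np.eye(4); T[:3,:3]=Ro.from_quat([q[1],q[2],q[3],q[0]]).as_matrix(); T[:3,3]=s["tcp_pos"]
        T=T@np.array(c["hand_eye"])
    else:
        R=np.array(c["R"]);T=np.eye(4);T[:3,:3]=R.T;T[:3,3]=-R.T@np.array(c["t"])
    return K,T
def grab(name):
    K,T=cam(name); im,d=vision.grab_frame(name); return im,d,K,T
def cloud(d,K,T):
    v,u=np.mgrid[:d.shape[0],:d.shape[1]]
    P=np.stack([(u-K[0,2])/K[0,0]*d,(v-K[1,2])/K[1,1]*d,d],-1)
    W=P@T[:3,:3].T+T[:3,3]; W[d<=0]=np.nan; return W
def proj(X,K,T):
    p=K@(T[:3,:3].T@(np.asarray(X)-T[:3,3])); return p[:2]/p[2]
E
cat > a.py <<'E'
from h import *
np.set_printoptions(precision=4,suppress=True)
for n in ("top","side"):
    im,d,K,T=grab(n); W=cloud(d,K,T); cv2.imwrite(f"pics/{n}0.png",im); np.savez(f"{n}0.npz",im=im,d=d,K=K,T=T)
    print(n,"cam at",T[:3,3],"f",K[0,0])
    for t in ["nut","spindle","lap","tray_in","tumbler_center","grit_center","paperweight_center"]:
        for r in models.masks_of(n,t)[:4]:
            w=W[r["mask"]]; w=w[~np.isnan(w[:,0])]
            print(t,round(r["p"],2),np.round(r["point"]),r["mask"].sum(), np.median(w,0) if len(w) else None, np.percentile(w,[2,98],axis=0).ravel() if len(w) else None)
s=get_state();print(s["time"],s["tcp_pos"],s["eef_rot"],s["width"],ctrl.pinch_z)
E
python3 a.py
```

```text
pics
top cam at [0.3408 0.0203 1.2347] f 464.98890629646917
nut 0.73 [264. 190.] 352 [0.7645 0.1135 0.0403] [ 0.7349  0.0832 -0.0002  0.7878  0.1369  0.0475]
nut 0.64 [308. 280.] 375 [0.499  0.0351 0.15  ] [0.4751 0.009  0.1198 0.5267 0.0615 0.1552]
nut 0.58 [378. 265.] 172 [ 0.5138 -0.1514  0.0284] [ 0.4952 -0.1694  0.0026  0.5321 -0.1335  0.0337]
spindle 0.76 [304. 276.] 11693 [0.5299 0.0344 0.1043] [ 0.3852 -0.0832  0.0218  0.6822  0.1521  0.1198]
lap 0.62 [303. 266.] 11607 [0.5307 0.034  0.1044] [ 0.3858 -0.082   0.0536  0.6816  0.1504  0.13  ]
tray_in 0.91 [437. 268.] 3755 [ 0.5017 -0.3228  0.0046] [ 0.4226 -0.4033 -0.0011  0.583  -0.2386  0.0236]
tumbler_center 0.83 [189. 290.] 816 [0.5232 0.3297 0.0531] [0.486  0.2858 0.0008 0.5507 0.3513 0.1018]
grit_center 0.93 [194. 220.] 620 [0.7039 0.2874 0.0806] [ 0.6826  0.2635 -0.0006  0.74    0.3352  0.0888]
paperweight_center 0.79 [408. 192.] 559 [ 0.7121 -0.2771  0.0453] [ 0.6842 -0.3115  0.0188  0.7462 -0.2488  0.0548]
paperweight_center 0.73 [302. 285.] 392 [0.4993 0.0361 0.1499] [0.4752 0.0091 0.1122 0.5278 0.0612 0.1552]
paperwe
[... 560 characters left out ...]
[337. 173.] 841 [0.7077 0.2748 0.06  ] [0.6836 0.2614 0.0058 0.7379 0.3162 0.0889]
lap 0.93 [292. 267.] 16023 [ 0.5364 -0.0264  0.1029] [ 0.3868 -0.0946  0.0176  0.6799  0.1446  0.1185]
tray_in 0.93 [311. 430.] 7989 [ 0.5038 -0.3214  0.0052] [ 0.4232 -0.3988  0.001   0.5842 -0.2388  0.0236]
tumbler_center 0.58 [254. 176.] 1203 [0.518  0.3003 0.0706] [0.487  0.2847 0.0021 0.5513 0.354  0.1027]
grit_center 0.88 [338. 171.] 852 [0.7076 0.2749 0.0595] [0.6834 0.2614 0.0037 0.7389 0.317  0.0889]
paperweight_center 0.72 [422. 382.] 1161 [ 0.7122 -0.2928  0.0456] [ 0.6842 -0.3177  0.0209  0.7474 -0.2591  0.0539]
0.8 [ 0.2259 -0.5828  0.2313] [0.     0.983  0.1838 0.    ] 0.08498419206374717 -0.0187
```

```bash
sleep 1; ls pics
```

```text
side0.png
top0.png
```

View composite.

```bash
python3 -c "
import cv2,numpy as np
a=cv2.imread('pics/top0.png');b=cv2.imread('pics/side0.png')
c=a[150:350,150:470];c=cv2.resize(c,(800,500))
n1=cv2.resize(a[245:315,270:340],(266,266),interpolation=2);
A=[cv2.resize(x,(266,266),interpolation=2) for x in (a[160:220,234:294],a[245:315,270:340],a[235:295,348:408])]
B=[cv2.resize(x,(266,266),interpolation=2) for x in (b[195:265,343:413],b[205:275,236:306],b[311:381,264:334])]
cv2.imwrite('pics/crops0.png',np.vstack([np.hstack(A),np.hstack(B)]))"
```

```text
(no output)
```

View pics/top0.png

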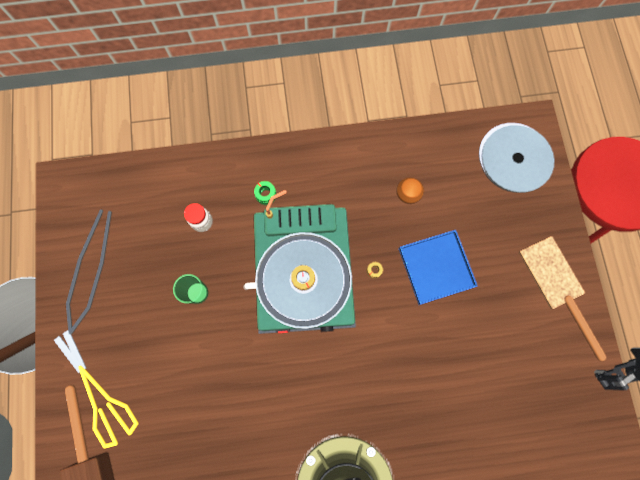

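View pics/crops0.png

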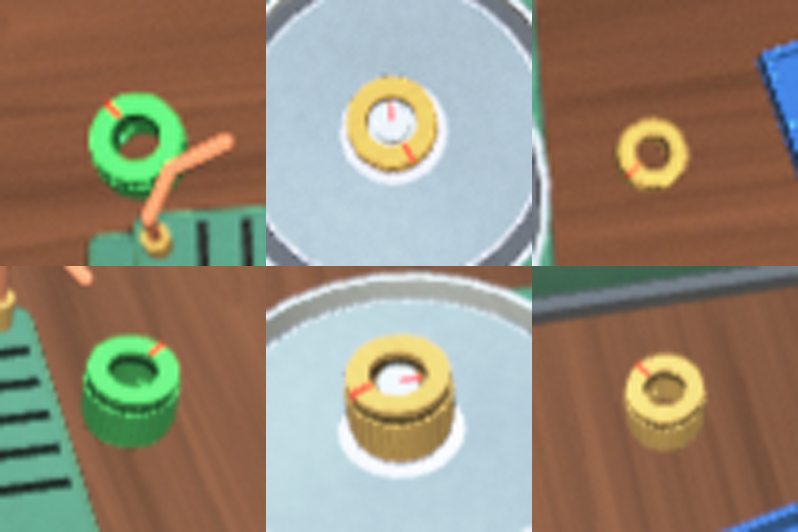

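Look-alikes: green nut (264,190), which is excluded because it is green. Of the two brass ones, (303,277) on the spindle is the larger and the small one at (375,269) is a decoy. The crop confirms that the nut on the spindle has its red line at lower right and the spindle's line pointing up, so that is the one meant. Next I'll check the IK and turn range, then look from above.

```bash
cat >> h.py <<'E'
def fitcirc(P):
    A=np.c_[2*P,np.ones(len(P))]; s=np.linalg.lstsq(A,(P**2).sum(1),rcond=None)[0]; return s[:2],np.sqrt(s[2]+s[:2]@s[:2])
def look(tag,zt=.1505):
    im,d,K,T=grab("wrist"); np.savez(f"{tag}.npz",im=im,d=d,K=K,T=T); cv2.imwrite(f"pics/{tag}.png",im)
    W=cloud(d,K,T); ring=(abs(W[...,2]-zt)<.006)&(np.hypot(W[...,0]-.501,W[...,1]-.035)<.045)
    print(tag,"ring z",np.median(W[...,2][ring]) if ring.any() else None,ring.sum())
    # back-project onto plane of the nut's top
    c,_=cv2.findContours(ring.astype(np.uint8),0,1)
    c=max(c,key=cv2.contourArea); h=cv2.convexHull(c)[:,0].astype(float)
    def plane(p,z):
        r=(T[:3,:3]@np.linalg.inv(K)@np.c_[p,np.ones(len(p))].T).T; return T[:3,3]+r*((z-T[2,3])/r[:,2])[:,None]
    z=np.median(W[...,2][ring])
    print(" circle",fitcirc(plane(h,z)[:,:2]))
    b,g,r=[im[...,i].astype(int) for i in range(3)]
    red=(r>150)&(g<130)&(b<130)&(r-g>70)
    ctr=fitcirc(plane(h,z)[:,:2])[0]
    for zz,lo,hi in((z,.017,.029),(.144,.0,.0152)):
        v,u=np.nonzero(red); Q=plane(np.c_[u,v].astype(float),zz)[:,:2]-ctr; rr=np.hypot(*Q.T); Q=Q[(rr>lo)&(rr<hi)]
        print(" red",len(Q),"mean",Q.mean(0) if len(Q) else None, "deg",np.degrees(np.arctan2(*Q.mean(0)[::-1])) if len(Q) else None)
    return ctr
E
python3 - <<'E'
from h import *
s=[.501,.035,.25]
ctrl.movep(s,quat(np.radians(-80))); st=get_state(); print(st["time"],st["qpos"],st["tcp_pos"])
ctrl.pause(.2); look("w1")
ctrl.movep(s,quat(np.radians(10))); ctrl.movep(s,quat(np.radians(100))); ctrl.pause(.2); st=get_state(); print(st["time"],st["qpos"],st["tcp_pos"],st["contact_force"])
look("w2")
E
python3 -c "
import cv2,numpy as np
cv2.imwrite('pics/w12.png',np.hstack([cv2.resize(cv2.imread(f'pics/w{i}.png')[90:390,120:520],(400,300)) for i in (1,2)]))"
```

```text
3.2083 [ 0.385   0.3512 -0.6972  1.7812  0.2507  1.0998 -1.7949] [0.5012 0.0341 0.2499]
w1 ring z 0.14990419065452493 3840
 circle (array([0.5031, 0.0354]), np.float64(0.027836456794264754))
 red 85 mean [-0.0214 -0.0082] deg -158.99824309441573
 red 67 mean [ 0.0058 -0.0006] deg -5.557284923160481
6.1167 [ 0.7308  0.6072 -1.4094  1.7781  0.6228  1.3092  0.9167] [0.501  0.035  0.2501] [-0.2828  0.1127 -0.3078]
w2 ring z 0.14979696839015233 3792
 circle (array([0.502 , 0.0349]), np.float64(0.027861010179923918))
 red 93 mean [-0.0212 -0.0081] deg -159.00327113048428
 red 71 mean [ 0.0056 -0.0007] deg -6.708771663199383
```

View pics/w12.png

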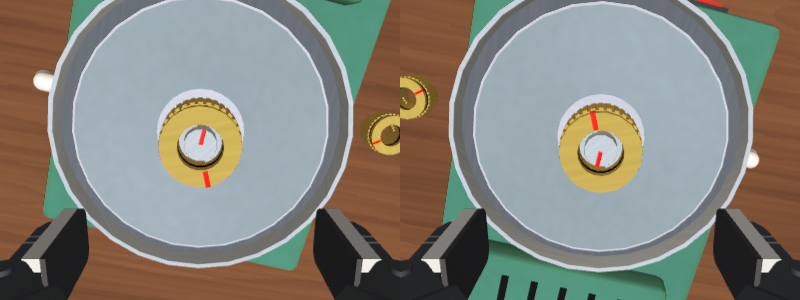

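The two views agree to about 1 mm, putting the axis at about (0.5026, 0.0352). The nut line is at −159° and the spindle line at about −6°, so the turn is about 207° clockwise. I'll go to a mid-range arm posture, descend and grip lightly.

```bash
cat >> h.py <<'E'
def rep(t=""):
    s=get_state(); print(t,"t%.2f"%s["time"],"pos",np.array(s["tcp_pos"]),"yaw %.1f"%np.degrees(yaw()),"F",np.round(s["contact_force"],1),"M",np.round(s["wrist_torque"],2),"w %.4f"%s["width"]); return s
E
python3 - <<'E'
from h import *
ctrl.set_joints([0.385,.3512,-.6972,1.7812,.2507,1.0998,1.347]); rep()
ctrl.movel([.5026,.0352,.16],quat(np.radians(100)),.15); rep()
print(get_state()["qpos"])
ctrl.movel([.5026,.0352,.109],None,.08); rep()
ctrl.close_gripper(20); rep("closed"); ctrl.pause(.2); rep()
print(get_state()["qpos"])
E
```

```text
t6.88 pos [0.5009 0.0345 0.2499] yaw 100.0 F [-0.1 -0.3  0.2] M [-0.03  0.    0.01] w 0.0856
 t7.63 pos [0.5029 0.0354 0.1602] yaw 100.0 F [0.3 0.4 0.6] M [-0.03 -0.03 -0.02] w 0.0850
[ 0.3339  0.4505 -0.6526  1.9128  0.3457  0.8917  1.2542]
 t8.43 pos [0.5029 0.0354 0.1093] yaw 100.0 F [-1.   0.4  1.2] M [-0.    0.01  0.  ] w 0.0853
closed t8.79 pos [0.5029 0.0352 0.1094] yaw 100.0 F [-0.9  0.5  2.6] M [-0.03  0.07  0.01] w 0.0576
 t8.99 pos [0.5029 0.0352 0.1093] yaw 100.0 F [-0.4 -0.2  3.1] M [ 0.01 -0.03  0.03] w 0.0575
[ 0.2937  0.5151 -0.6069  1.9761  0.4142  0.7735  1.191 ]
```

```bash
cat >> h.py <<'E'
import json
def turn(total,step=4.,lead=9.6,p=None,kz=0.,kxy=0.,fz0=1.,every=1,flim=(15,18)):
    """turn clockwise by total deg, rising with lead mm/rev, with small force feedback (mm/N)"""
    p=np.array(p,float); a=yaw(); n=int(round(total/step)); F=np.zeros(3)
    for i in range(n):
        p[2]+=lead/360*step*1e-3+np.clip(kz*(F[2]-fz0),-.15,.15)*1e-3
        p[:2]+=np.clip(kxy*F[:2],-.1,.1)*1e-3
        q=np.array(ctrl.ik(p,quat(a-np.radians(step)*i)),float); q[6]-=np.radians(step)
        ctrl.set_joints(list(q)); s=get_state(); F=np.array(s["contact_force"])
        if i%every==0 or i==n-1: rep("%3d cmd %s"%(i,p*1e3))
        if np.hypot(*F[:2])>flim[0] or abs(F[2])>flim[1]: print("STOP force"); break
    json.dump(list(p),open("p.json","w")); return p
E
python3 - <<'E'
from h import *
ctrl.close_gripper(60); s=rep("grip")
turn(32,4,9.6,[.5027,.0353,.1090],kz=0)
print(get_state()["qpos"])
E
```

```text
grip t9.21 pos [0.5029 0.0352 0.1092] yaw 100.0 F [-0.3 -0.1  4.3] M [-0.06 -0.14 -0.06] w 0.0577
  0 cmd [502.7     35.3    109.1067] t9.46 pos [0.5028 0.0353 0.1092] yaw 96.1 F [0.4 0.1 3.9] M [-0.07 -0.05 -0.06] w 0.0575
  1 cmd [502.7     35.3    109.2133] t9.71 pos [0.5027 0.0354 0.1092] yaw 92.2 F [0.4 0.5 3.1] M [-0.04 -0.03 -0.04] w 0.0573
  2 cmd [502.7   35.3  109.32] t9.96 pos [0.5027 0.0354 0.1093] yaw 88.2 F [-0.5  0.4  3.9] M [-0.01 -0.08 -0.03] w 0.0570
  3 cmd [502.7     35.3    109.4267] t10.21 pos [0.5026 0.0353 0.1094] yaw 84.2 F [-1.   0.9  3.5] M [ 0.09 -0.04 -0.03] w 0.0572
  4 cmd [502.7     35.3    109.5333] t10.46 pos [0.5026 0.0353 0.1095] yaw 80.2 F [-0.5  0.2  3. ] M [ 0.03 -0.01 -0.03] w 0.0570
  5 cmd [502.7   35.3  109.64] t10.71 pos [0.5026 0.0353 0.1096] yaw 76.2 F [0.1 1.1 4.1] M [ 0.06 -0.04 -0.06] w 0.0572
  6 cmd [502.7     35.3    109.7467] t10.96 pos [0.5026 0.0353 0.1097] yaw 72.2 F [-1.7 -0.6  2.6] M [ 0.    0.06 -0.06] w 0.0571
  7 cmd [502.7     35.3    109.8533] t11.21 pos [0.5026 0.0353 0.1098] yaw 68.2 F [ 0.1 -0.6  2.7] M [-0.03 -0.02 -0.05] w 0.0572
[ 0.2941  0.5145 -0.6075  1.9753  0.4129  0.7756  0.637 ]
```

Run:
```python
from h import *
p=json.load(open("p.json"))
turn(52,4,9.6,p,kz=.02,kxy=0.02,every=2)
im,d,K,T=grab("wrist"); cv2.imwrite("pics/w3.png",im)
im2,d2,K2,T2=grab("side"); u,v=proj([.5026,.0352,.152],K2,T2).astype(int)
A=cv2.resize(im,(533,400)); B=cv2.resize(im2[v-50:v+50,u-33:u+33],(264,400),interpolation=2)
cv2.imwrite("pics/m3.png",np.hstack([A,B]))
```

```text
0 cmd [502.7   35.3  109.94] t11.46 pos [0.5027 0.0353 0.1099] yaw 64.4 F [ 0.5 -0.3  3.8] M [ 0.03 -0.06 -0.07] w 0.0572
  2 cmd [502.722   35.3012 110.2516] t11.96 pos [0.5027 0.0353 0.1102] yaw 56.4 F [ 0.7 -0.4  1.9] M [ 0.03 -0.02 -0.04] w 0.0574
  4 cmd [502.7264  35.2796 110.5185] t12.46 pos [0.5027 0.0353 0.1105] yaw 48.4 F [-0.  -0.   1.8] M [-0.01  0.01 -0.06] w 0.0572
  6 cmd [502.7281  35.2899 110.7587] t12.96 pos [0.5027 0.0353 0.1107] yaw 40.4 F [-0.3 -0.6  1.6] M [ 0.06 -0.02 -0.01] w 0.0575
  8 cmd [502.7254  35.2727 110.9991] t13.46 pos [0.5027 0.0352 0.111 ] yaw 32.4 F [-0.4  0.5  1. ] M [ 0.01 -0.01 -0.03] w 0.0573
 10 cmd [502.7206  35.2818 111.2166] t13.96 pos [0.5027 0.0353 0.1112] yaw 24.4 F [0.5 0.2 1. ] M [ 0.02  0.   -0.05] w 0.0572
 12 cmd [502.7268  35.2745 111.4223] t14.46 pos [0.5027 0.0353 0.1114] yaw 16.4 F [ 0.5 -0.2  0.2] M [ 0.01  0.03 -0.05] w 0.0571
```

View pics/m3.png

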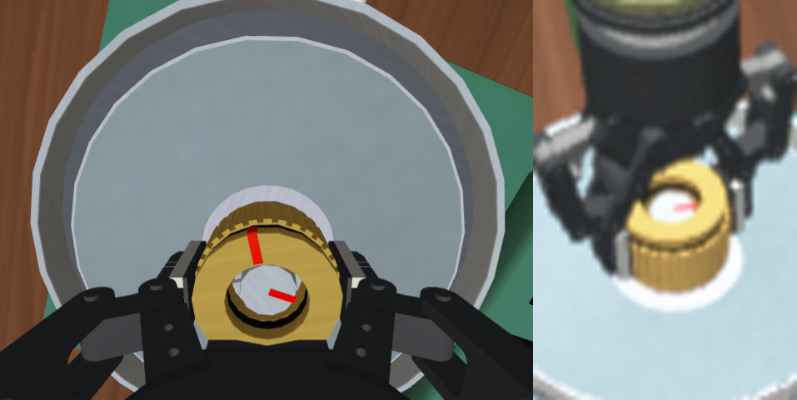

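The nut turns with the hand: its red line at (254,245) sits at the same place in the hand view, and the spindle's line at (283,296) has swung as expected. Continuing.

Run:
```python
from h import *
p=json.load(open("p.json"))
p=turn(112,4,9.6,p,kz=.02,kxy=0.02,fz0=0,every=3,flim=(12,10))
look("w4",zt=.1555); print(get_state()["qpos"])
```

```text
0 cmd [502.7268  35.2745 111.529 ] t14.81 pos [0.5027 0.0353 0.1115] yaw 12.5 F [-0.5 -0.2  0.2] M [-0.04 -0.01  0.01] w 0.0570
  3 cmd [502.7411  35.2593 111.8323] t15.56 pos [0.5027 0.0352 0.1118] yaw 0.6 F [-0.3 -0.8 -0.2] M [-0.04  0.02  0.04] w 0.0572
  6 cmd [502.7304  35.2341 112.0944] t16.31 pos [0.5026 0.0352 0.112 ] yaw -11.4 F [ 0.2  0.3 -0.9] M [-0.03 -0.   -0.01] w 0.0570
  9 cmd [502.7334  35.2278 112.3734] t17.06 pos [0.5027 0.0352 0.1124] yaw -23.4 F [ 0.5  0.2 -0.5] M [-0.04 -0.    0.  ] w 0.0571
 12 cmd [502.7719  35.2312 112.6642] t17.81 pos [0.5028 0.0353 0.1127] yaw -35.4 F [-0.1  0.7 -0.2] M [-0.01  0.03 -0.01] w 0.0573
 15 cmd [502.7531  35.2297 113.0045] t18.56 pos [0.5028 0.0353 0.1131] yaw -47.4 F [-0.   0.6  2. ] M [ 0.05  0.   -0.02] w 0.0572
 18 cmd [502.7406  35.24   113.4697] t19.31 pos [0.5027 0.0352 0.1135] yaw -59.4 F [-0.1  0.8  1. ] M [-0.01  0.01 -0.  ] w 0.0573
 21 cmd [502.7398  35.2626 113.8813] t20.06 pos [0.5027 0.0353 0.1139] yaw -71.4 F [1.1 0.4 1.7] M [ 0.01  0.01 -0.03] w 0.0571
 24 cmd [502.7717  35.2801 114.3137] t20.81 pos [0.5028 0.0352 0.1143] yaw -83.4 F [0.5 0.4 0.9] M [ 0.04 -0.02 -0.08] w 0.0570
 27 cmd [502.7975  35.2905 114.6637] t21.56 pos [0.5028 0.0353 0.1147] yaw -95.4 F [0.6 0.3 1.1] M [ 0.01  0.08 -0.01] w 0.0571
w4 ring z 0.1548297494102462 16686
 circle (array([0.5047, 0.0338]), np.float64(0.0323393284537582))
 red 381 mean [0.0214 0.0036] deg 9.650306628748588
 red 437 mean [0.0074 0.0025] deg 18.562621827858155
[ 0.2994  0.5086 -0.6143  1.9696  0.4074  0.7872 -2.2139]
```

```bash
cat >> h.py <<'E'
def lines(tag,ztop):
    im,d,K,T=grab("wrist"); cv2.imwrite(f"pics/{tag}.png",im); c=np.array([.5027,.0352])
    b,g,r=[im[...,i].astype(int) for i in range(3)]
    v,u=np.nonzero((r>150)&(g<120)&(b<120)&(r-g>70)); p=np.c_[u,v,np.ones(len(u))]
    for n,z,lo,hi in(("nut",ztop,.0165,.03),("spindle",.144,.0,.0152)):
        ray=(T[:3,:3]@np.linalg.inv(K)@p.T).T; Q=(T[:3,3]+ray*((z-T[2,3])/ray[:,2])[:,None])[:,:2]-c
        R=np.hypot(*Q.T); Q=Q[(R>lo)&(R<hi)]
        w=cv2.fitLine(Q.astype(np.float32),cv2.DIST_HUBER,0,1e-4,1e-4).ravel()
        print(n,len(Q),"centroid",Q.mean(0)*1e3,"line dir %.1f"%np.degrees(np.arctan(w[1]/w[0])),"radial %.1f"%np.degrees(np.arctan2(Q.mean(0)[1],Q.mean(0)[0])))
    return im
E
python3 - <<'E'
from h import *
im=lines("w5",.1555); cv2.imwrite("pics/w5c.png",cv2.resize(im[250:450,200:450],(750,600)))
E
```

```text
nut 481 centroid [22.4128  2.0465] line dir 4.9 radial 5.2
spindle 377 centroid [8.5181 0.8477] line dir 18.2 radial 5.7
```

View pics/w5c.png

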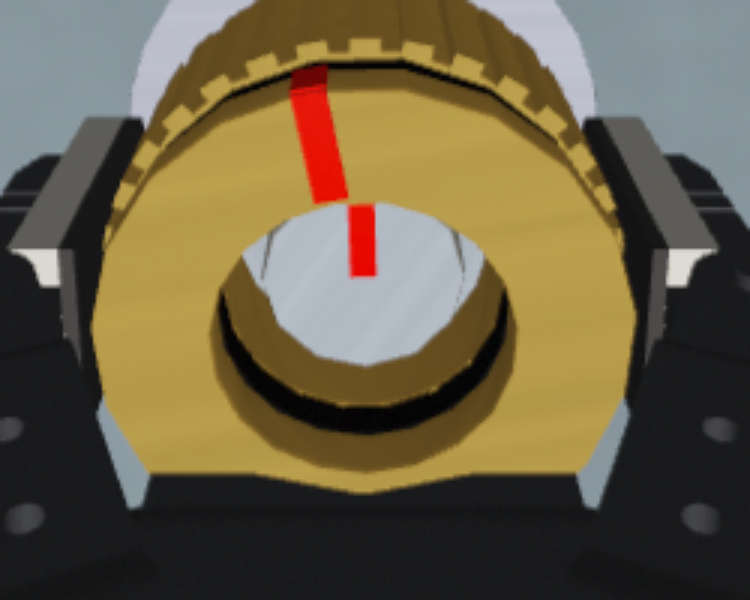

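The crop shows the nut's line (320,135) still about 10° anticlockwise of the spindle's line (362,240): the nut is at +5° and the spindle at −5.5°. I'll turn the rest.

Run:
```python
from h import *
p=json.load(open("p.json"))
p=turn(11,1.,9.6,p,kz=.02,kxy=0.02,fz0=0,every=2,flim=(12,10))
im=lines("w6",.1558); cv2.imwrite("pics/w6c.png",cv2.resize(im[250:450,200:450],(500,400)))
```

```text
0 cmd [502.7975  35.2905 114.6904] t21.91 pos [0.5028 0.0353 0.1147] yaw -96.4 F [-0.4  0.1  2. ] M [ 0.06 -0.01  0.11] w 0.0573
  2 cmd [502.7884  35.2887 114.8083] t22.41 pos [0.5028 0.0353 0.1148] yaw -98.4 F [0.4 1.1 0.9] M [ 0.09 -0.04  0.05] w 0.0572
  4 cmd [502.7985  35.3191 114.8918] t22.91 pos [0.5028 0.0353 0.1149] yaw -100.4 F [ 0.1  0.5 -0.2] M [ 0.03 -0.02  0.03] w 0.0569
  6 cmd [502.8226  35.3276 114.9572] t23.41 pos [0.5028 0.0353 0.1149] yaw -102.4 F [0.3 0.2 0.7] M [ 0.08 -0.02  0.04] w 0.0573
  8 cmd [502.8101  35.3141 115.0336] t23.91 pos [0.5028 0.0353 0.115 ] yaw -104.5 F [-0.1 -0.1  0.9] M [ 0.09  0.   -0.01] w 0.0574
 10 cmd [502.7973  35.3129 115.1089] t24.41 pos [0.5028 0.0353 0.1151] yaw -106.5 F [-0.2  0.5 -0.3] M [ 0.05 -0.04  0.04] w 0.0573
nut 484 centroid [22.4051 -2.2363] line dir -5.8 radial -5.7
spindle 384 centroid [ 8.6094 -0.2099] line dir 3.7 radial -1.4
```

View pics/w6c.png

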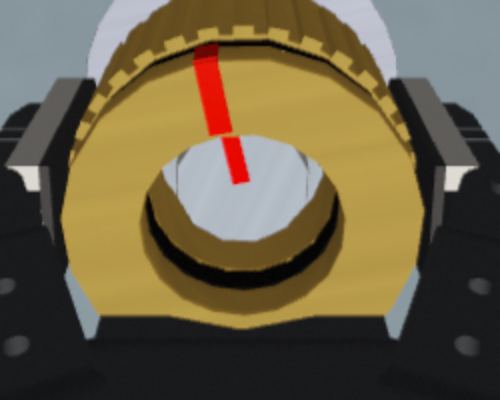

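The lines meet: nut line at (220,132) and spindle line at (230,138), with the nut at −5.8° and the spindle at about −5.5°. I'll lift in small steps while watching the force.

```bash
cat > t.py <<'E'
from h import *
p=np.array(json.load(open("p.json"))); q=get_state()["eef_rot"]
ok=True
for dz in (.0005,.001,.0015,.002,.003,.005,.008,.012,.017,.022,.028,.034):
    ctrl.movel(list(p+[0,0,dz]),q,.03); s=rep("%.4f"%dz); F=np.array(s["contact_force"])
    if abs(F[2])>9 or np.hypot(*F[:2])>8: print("STOP"); ok=False; break
if ok:
    ctrl.movel(list(p+[0,0,.10]),q,.12); rep("up")
E
python3 t.py
python3 - <<'E'
from h import *
for n in("top","side"):
    z=np.load(f"{n}0.npz"); W=cloud(z["d"],z["K"],z["T"]); im=z["im"].astype(int)
    m=(im[...,0]-im[...,2]>60)&(W[...,2]<.03)&(abs(W[...,0]-.5)<.12)&(abs(W[...,1]+.32)<.12)
    c,_=cv2.findContours(m.astype(np.uint8),0,1); 
    P=W[m][:,:2]; r=cv2.minAreaRect((P*1000).astype(np.float32)); print(n,m.sum(),r)
E
```

```text
0.0005 t24.71 pos [0.5027 0.0352 0.1155] yaw -106.4 F [-0.2 -0.7 -3.4] M [ 0.04 -0.09  0.02] w 0.0573
0.0010 t24.96 pos [0.5027 0.0352 0.1161] yaw -106.4 F [ 1.  -0.5 -2.6] M [ 0.02 -0.06  0.04] w 0.0574
0.0015 t25.21 pos [0.5027 0.0353 0.1166] yaw -106.4 F [ 0.3  0.1 -1.9] M [-0.07 -0.03  0.01] w 0.0573
0.0020 t25.46 pos [0.5027 0.0353 0.1171] yaw -106.4 F [-0.1  0.3 -2.1] M [-0.02 -0.01 -0.01] w 0.0574
0.0030 t25.71 pos [0.5028 0.0354 0.1182] yaw -106.4 F [ 1.3 -0.1 -2.7] M [-0.   -0.06  0.01] w 0.0570
0.0050 t25.96 pos [0.5028 0.0353 0.1203] yaw -106.4 F [-0.   0.4 -2. ] M [ 0.03  0.02 -0.01] w 0.0572
0.0080 t26.21 pos [0.5028 0.0353 0.1233] yaw -106.4 F [ 0.6 -0.9 -2. ] M [-0.05  0.   -0.03] w 0.0573
0.0120 t26.49 pos [0.5028 0.0353 0.1273] yaw -106.4 F [ 0.8 -0.8 -2.7] M [-0.03  0.01 -0.02] w 0.0574
0.0170 t26.81 pos [0.5028 0.0353 0.1323] yaw -106.4 F [ 0.1 -0.5 -2.8] M [ 0.05 -0.    0.01] w 0.0569
0.0220 t27.12 pos [0.5028 0.0353 0.1373] yaw -106.4 F [ 0.4 -0.7 -2.7] M [-0.03 -0.    0.01] w 0.0573
0.0280 t27.48 pos [0.5029 0.0353 0.1433] yaw -106.4 F [-0.8  0.6 -2.4] M [-0.02 -0.01  0.02] w 0.0569
0.0340 t27.82 pos [0.5029 0.0354 0.1493] yaw -106.4 F [ 1.  -0.3 -3.2] M [ 0.01  0.   -0.02] w 0.0574
up t28.52 pos [0.5024 0.035  0.2145] yaw -106.5 F [-0.5  0.7 -2.6] M [ 0.02  0.03 -0.04] w 0.0571
top 3629 ((505.065185546875, -324.90985107421875), (164.3498077392578, 170.4877471923828), 10.007923126220703)
side 8019 ((504.879150390625, -314.04736328125), (166.97085571289062, 174.09437561035156), 9.719111442565918)
```

The nut came off freely; the wrist carries about 2.7 N. Now to the tray, at about (0.504, −0.320).

```bash
cat > pl.py <<'E'
from h import *
t=[.504,-.320]
q=quat(np.radians(-80))
r=ctrl.ik(t+[.2],q); print(np.array(r))
ctrl.movep(t+[.2],q); rep()
ctrl.movel(t+[.05],q,.15); rep()
ctrl.movel(t+[.012],q,.05); ctrl.pause(.2); s=rep(); f0=s["contact_force"][2]
z=.012
while z>.001:
    z-=.0005; ctrl.movel(t+[z],q,.02); f=get_state()["contact_force"][2]
    if f-f0>2.0: break
rep("touch z=%.4f"%z)
ctrl.pause(.2); rep()
E
python3 pl.py
```

```text
[ 0.9672  0.56   -0.7247  1.6207  0.4028  1.1158 -1.2578]
 t29.86 pos [ 0.5046 -0.3182  0.1999] yaw -79.9 F [-0.4 -0.9 -2.4] M [ 0.05 -0.06 -0.01] w 0.0572
 t31.01 pos [ 0.5047 -0.3201  0.0509] yaw -80.0 F [ 0.4  0.2 -2.3] M [-0.    0.04 -0.02] w 0.0571
 t32.12 pos [ 0.5042 -0.3201  0.0123] yaw -80.0 F [-0.8  0.3 -1.1] M [ 0.05  0.   -0.06] w 0.0569
touch z=0.0045 t35.87 pos [ 0.5041 -0.32    0.005 ] yaw -80.0 F [-1.2  0.6  4.6] M [0.2  0.41 0.01] w 0.0570
 t36.07 pos [ 0.5041 -0.32    0.005 ] yaw -80.0 F [-2.2  0.9  4.4] M [0.27 0.47 0.02] w 0.0575
```

Run:
```python
from h import *
ctrl.ungrasp(); ctrl.pause(.2); rep("open")
q=get_state()["eef_rot"]; 
ctrl.movel([.504,-.320,.15],q,.1); rep("up")
ctrl.movel([.504,-.320,.26],q,.2); ctrl.pause(.3); rep()
im,d,K,T=grab("wrist"); W=cloud(d,K,T)
m=(abs(W[...,2]-.046)<.004)&(np.hypot(W[...,0]-.504,W[...,1]+.32)<.04); P=W[m]
c=np.linalg.lstsq(np.c_[P[:,:2]-P[:,:2].mean(0),np.ones(len(P))],P[:,2],rcond=None)[0]; print("top",P.mean(0),len(P),"tilt deg",np.degrees(c[:2]))
a=cv2.resize(im,(400,300)); im2,d2,K2,T2=grab("top"); 
W2=cloud(d2,K2,T2)
for t in ["nut","tumbler_center","grit_center","paperweight_center"]:
    for r in models.masks_of("top",t)[:4]:
        w=W2[r["mask"]]; print(t,round(r["p"],2),np.round(r["point"]),np.nanmedian(w,0))
cv2.imwrite("pics/end.png",np.hstack([a,cv2.resize(im2,(400,300))]))
```

```text
open t36.67 pos [ 0.504  -0.32    0.0044] yaw -80.0 F [0.4 0.2 0.7] M [ 0.03 -0.02 -0.05] w 0.0853
up t38.27 pos [ 0.5037 -0.3199  0.1493] yaw -80.0 F [ 0.5 -0.8  0.6] M [-0.04 -0.   -0.01] w 0.0856
 t39.27 pos [ 0.5037 -0.3199  0.2591] yaw -80.0 F [-0.5  0.6  0.1] M [ 0.    0.01 -0.  ] w 0.0856
top [ 0.5044 -0.3196  0.0452] 1820 tilt deg [ 0.0037 -0.0016]
nut 0.66 [437. 270.] [ 0.4995 -0.3165  0.0433]
nut 0.47 [374. 269.] [ 0.5131 -0.1518  0.0288]
tumbler_center 0.84 [188. 290.] [0.5228 0.3296 0.053 ]
grit_center 0.28 [188. 292.] [0.5222 0.3302 0.0535]
paperweight_center 0.62 [304. 272.] [0.5262 0.0344 0.1045]
paperweight_center 0.56 [409. 192.] [ 0.7114 -0.2779  0.0458]
```

View pics/end.png

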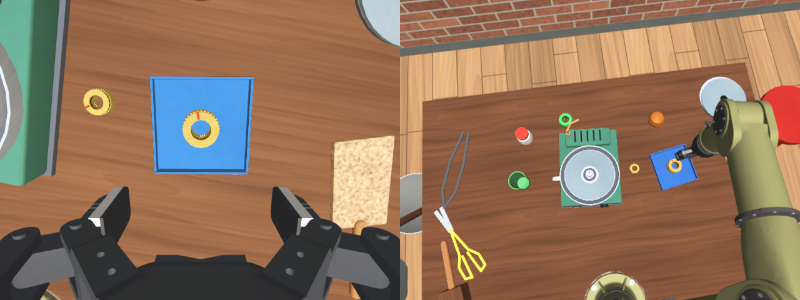

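The nut stands flat in the tray (left view at (201,128)) with its line up. Its top is at z = 0.045 and shows no tilt. The tumbler, jar and paperweight are where they were, and the spindle is bare. Handing in.

```bash
python3 -c "
from station import ticket; print(ticket.close_job())"
```

```text
the job is handed in; nothing more can be done
None
```

The brass nut is off the spindle and stands flat in the blue parts tray, and the job is handed in at about 40 s of robot time.

- **Unscrewing:** I turned the nut about 207° clockwise in a single grip, letting the hand rise 6 mm with it. Sideways forces read at most about 2 N and upward forces about 4 N. The red lines met to within my measuring error of about 1–2°.
- **Lifting off:** it came straight off with only its own weight, about 3 N, on the wrist.
- **Setting down:** it was lowered until it touched, at about 5 N with a moment of about 0.5 N m. That suggests an edge met the floor first.
- **Last checks:**
  - The nut's top is at z = 0.045 with no tilt, close to the tray centre, with the red line up.
  - The gripper is open and clear of everything.
  - The tumbler and paperweight measured within about 1 mm of where they started.
- **What disagreed:**
  - In the final top picture the recogniser missed the grit jar (it reported the tumbler instead), so I checked the jar by eye only; it looks unmoved.
  - It also took the bare lap disc for a paperweight.
  - One fitted spindle-line direction (3.7°) was off because of pixels spilling over from the nut's line. I went by the picture and the hand angle instead.

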